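# Move the checked pressure sensor from the calibrator back to the engine sensor rail

## Task

The slim pressure sensor standing in the calibrator has been checked: free it there by pressing the coupling's yellow release collar down until the sensor pops up (do not yank it), lift it out, and push it nose down into the free blue-ringed coupling of the sensor rail until it clicks fully home. Then tug it gently upward, enough to see the rail lift a little on its rubber mounts, let go and leave it locked there. Never press, push or pull on a coupling with more than about 20 N, so that the rubber mounts never bottom out, and leave the loose things around it where they are.

Things in the scene. Friction and masses are not known exactly. Their poses are not given: they have to be found in the camera images.
- sensor: Slim upright pressure sensor, round, 93 mm long, 120 g. Origin at its nose tip (lower end), z up the axis. From the tip: nose 10 mm dia to 1.5 mm, cone to 16 mm dia at 7.5 mm, bead 16 mm dia to 9 mm with flat top, neck 11 mm dia to 15 mm, then smooth 16 mm dia body with a blue band up to the black top. In the calibrator its tip is 43 mm below the collar top (50 mm stand out).
- calibrator: Dark grey box 170 x 150 x 60 mm, fixed, origin under its centre; display on top; its quick coupling with the yellow release collar stands at y = +40 mm and holds the sensor at the start. The collar is a ring round the sensor, 42 mm outer and 22 mm inner dia, 6 mm thick: fingertips 22 to 30 mm apart, astride the sensor, press it on both sides.
- calibrator_port (a point): Centre of the yellow collar's top face (collar released), on the coupling's axis, 108 mm above the table; axes as calibrator (z up).
- collar_cal (a joint): Yellow collar pressed down, m: 0 released, 0.004 at its hard stop; spring 3 N at first, 5 N at the stop. From 3 mm on the jaws clear the bead and a valve spring lifts the sensor 6 mm within half a second; it then stands loose, tip 37 mm below the collar top, also once the collar is let up. Otherwise the jaws hold it against any pull.
- rail: Sensor rail fixed to the table: black base plate 90 x 200 x 8 mm, origin under its centre, y along it, z up. On two rubber mounts it carries an aluminium bar 46 x 190 mm, top at 56 mm, with two couplings: at y = -40 mm a red-ringed one already holding another such sensor (leave it), at y = +38 mm the free blue-ringed one.
- rail_port (a point): Centre of the top face of the fixed blue ring (42 mm outer, 22 mm inner dia), 108 mm above the table at rest, moves with the bar; axes as rail. Bore 17.5 mm dia from 7 mm down. How deep it locks differs each time and cannot be seen: tip 38 to 48 mm below this point. The cone meets the jaws 9 mm before, the valve 6.5 mm before, bottom stop 1.5 mm after. Passing the jaws takes 9 to 17 N.
- jaw_rail0 (a joint): One of the four spring jaws inside the blue coupling, m outward: 0 shut, about 0.002 while the bead forces them open, back to 0 with the click. The blue ring does not move; keep the fingertips at least 52 mm above the sensor's tip when pushing it in, so that they do not land on the ring.
- rail_mount (a joint): Height of the rail's bar on its rubber mounts, m: 0 at rest, negative pushed down, positive lifted; 6 N per mm either way, bottoms out at 5 mm. So the coupling gives way by 2 to 3 mm while the sensor is pushed in.
- dust_cap: Loose red cap, 24 mm dia, 14 mm high, on top of the calibrator, origin under its centre. Leave it.
- union: Loose brass union, 22 mm wide, 30 mm high, on the table, origin under its centre. Leave it.
- wrench: Loose steel wrench, lying on the table to the right of the work. Leave it.
- screwdriver: Loose screwdriver with orange handle, lying on the table between calibrator and rail. Leave it.
- mug: White mug, 80 mm dia, 90 mm high, to the left of the work. Leave it.
- tape: Roll of blue tape, 90 mm dia, 22 mm high, lying behind the work. Leave it.
- mouse: Black computer mouse, 105 x 60 x 27 mm, to the right of the work. Leave it.
- valve_rail (a joint): How far the check-valve plunger inside the blue coupling is pushed down, m: 0 free, 0.0065 with the sensor locked, 0.008 at the bottom stop. Its spring (3 to 6 N) pushes the sensor out again unless it is locked.

How it is judged:
By the outcome, as a careful person would: the job done as asked, in the order asked, and still so for the second after the job is handed in, with the robot touching nothing.
It also fails if it takes over 67 s, if anything falls off the work surface, if the arm or the gripper's body presses on something with over 40 N, if the wrist force passes 120 N, or if a joint passes its speed limit or range.

## Robot

A 7-joint arm with a two-finger parallel gripper is mounted at the origin on the work surface. World frame = base frame: x ahead of the robot, y to its left, z up, the work surface at z = 0. Lengths are in mm, angles in rad, forces in N, time in s.
With the tool pointing down it reaches from about 400 to 875 mm from the base axis. Payload 4.4 kg.
Tool frame: the origin (TCP) lies on the centre line of the jaws, within the pads' length; the fingertips stand 14 mm ahead of it and the grasp point (between the pads) lies 5 mm behind it; z points along the fingers, x is the direction in which the jaws open and shut, and the axes are right-handed (so a half turn about z gives the same grasp; the last joint's range is limited). The gripper opens to 85 mm and grips with 20 to 120 N. Pads are 22 mm wide; open, the fingers measure 114 mm over their backs; the gripper's body (76 mm by 85 mm) begins 54 mm behind the grasp point. The pads swing forward as they close: fully open they stand 13 mm farther back than shut.
Start: joints at [1.142, 0.628, 0.038, 1.517, -0.027, 0.996, -0.02], TCP at [230.708, -607.693, 245.313] pointing down, gripper open.
Joint ranges: [-3.06, 3.06], [-0.37, 2.12], [-1.25, 1.32], [0.18, 2.47], [-1.1, 4.24], [0.23, 1.98], [-2.94, 2.94]. Speed limits (rad/s): [2.57, 2.57, 3.14, 3.14, 3.14, 3.14, 3.14].

## Interface

Orientations are given as [roll, pitch, yaw] about the fixed x, y, z axes, in that order (R = Rz(yaw) Ry(pitch) Rx(roll)).
In Python, from cell import ctrl gives the robot as it stands.
- The arm moves only by the tool send_rows, never from a script. Its argument "commands" is a list of rows, each a list of 5 numbers: the finger opening in mm, from 0 to 85.4, then the shift along the tool's x, y, z in mm, then the turn about the tool's z in degrees. In form: [[grip, x, y, z, roll], ...]. A call has 1 to 5 rows; each row is the pose to reach, as a shift and turn from the pose measured when the call began, along the tool's axes at that moment; what a row does not reach only later rows make up. A row lasts 1/10 s, in which the tool goes at most 50 mm and 8.59 degrees, less where a joint would pass 70% of its speed; a pose out of reach is approached as far as the arm can. A call with a gripper value outside its range is refused whole. The fingers move at their own pace and stop on an object; the grip force is fixed at half the most. Time passes only in rows, so rows that repeat a pose let the fingers close. It gives the time, the measured TCP pose, the force and the opening at its end, in the units of the state.
- ctrl.read_state(): the state, without advancing time (a new reading comes with each control period).
- ctrl.get_image(name): name is "scene" or "top" or "wrist"; returns the picture (480x640x3 uint8, red, green, blue); there is no depth.
- ctrl.camera_params(name): a dict with "fx", "fy", "cx", "cy" (pixels), "cam_to_world" (4x4, takes a point from camera to world coordinates). Camera axes: x right, y down, z forward; pixel columns grow to the right and rows downward; lengths in mm; the calibration is good to about 2 mm. A picture is of the moment at which its call begins: read the wrist's pose just before it. camera_params takes no time and is no camera call; for the wrist camera it gives the pose at the moment of the call.
- ctrl.finish_job(): hands the job in, once; it reports no verdict.
The state is a dict: "clock": time; "qpos": joint angles; "qd": joint speeds; "tau": joint torques, N m; "eef_pos": TCP position; "tool_rot": TCP orientation; "force": force on the tool from outside, world axes, zero at the start; "torque": the same for the moment, N m; "width": finger opening in mm.
Only numpy, scipy, OpenCV 4.12 (cv2) and the standard library are available. Lean on these libraries where they do the work, as an engineer would, in place of code of your own. Each camera call takes 0.05 s, during which the arm holds its last target.

## Working session

There is one attempt and no reset: what is moved stays moved. The work goes in short steps, Python scripts to look and compute and a tool call to move; the robot and the scene stay as the last step left them, time stands still between calls to the robot, and variables do not carry over. Pictures are saved under pics/ and viewed, and the job is handed in when it is done.

Besides the shell and the picture viewer there is one more tool, called by a JSON object that holds its "op" and its "data". send_rows: Moves the arm, as the interface text tells. Its arguments: {"type":"object","properties":{"commands":{"type":"array"}},"required":["commands"]}

```bash
ls; mkdir -p pics
python3 - <<'E'
from cell import ctrl
import cv2
s=ctrl.read_state(); print({k:s[k] for k in s})
for n in ("scene","top","wrist"):
    p=ctrl.camera_params(n); print(n,p)
    im=ctrl.get_image(n); cv2.imwrite(f"pics/{n}0.png",im[:,:,::-1])
E
```

```text
pics
{'clock': 0.0, 'qpos': array([ 1.14221648,  0.62932937,  0.03842065,  1.5183826 , -0.02699883,
        0.99627161, -0.0200006 ]), 'qd': array([-0.00089126,  0.00022058,  0.000336  , -0.00129463, -0.00072979,
        0.00136923, -0.00039801]), 'tau': array([ 1.74781658e-04, -5.63400507e+01,  1.22653484e+00, -1.93451536e+01,
        1.10796030e-02,  1.05549971e-02,  6.05311982e-06]), 'eef_pos': array([ 230.49524861, -607.12182751,  244.3948489 ]), 'tool_rot': array([ 3.14158016e+00,  1.87359530e-03, -1.20799956e+00]), 'force': array([-0.08462101,  0.7837843 , -0.38043617]), 'torque': array([ 0.01596896, -0.03576804, -0.01698187]), 'width': 85.73988792364001}
scene {'fx': 536.8384298631785, 'fy': 536.8384298631785, 'cx': 301.37705014595315, 'cy': 236.83769735393426, 'cam_to_world': array([[-8.23803651e-01,  3.15292144e-01, -4.71103395e-01,
         1.22950295e+03],
       [ 5.66806196e-01,  4.45167322e-01, -6.93222036e-01,
         9.61325484e+02],
       [-8.84762531e-03, -8.38103167e-01, -5.45440006e-01,
         8.47021598e+02],
       [ 0.00000000e+00,  0.00000000e+00,  0.00000
[... 270 characters left out ...]
-2.36956784e-02, -1.46539160e-02,
        -1.84628271e+00],
       [ 1.83409276e-02, -1.63751115e-01, -9.86331173e-01,
         1.60139576e+03],
       [ 0.00000000e+00,  0.00000000e+00,  0.00000000e+00,
         1.00000000e+00]])}
wrist {'fx': 348.00918964522634, 'fy': 348.00918964522634, 'cx': 320.62926509573924, 'cy': 237.15200496400374, 'cam_to_world': array([[ 3.55619259e-01, -9.00859340e-01, -2.48972674e-01,
         2.93896055e+02],
       [-9.34629498e-01, -3.43232472e-01, -9.30546737e-02,
        -5.83678650e+02],
       [-1.62633461e-03,  2.65789240e-01, -9.64029790e-01,
         3.73108341e+02],
       [ 0.00000000e+00,  0.00000000e+00,  0.00000000e+00,
         1.00000000e+00]])}
```

View pics/scene0.png

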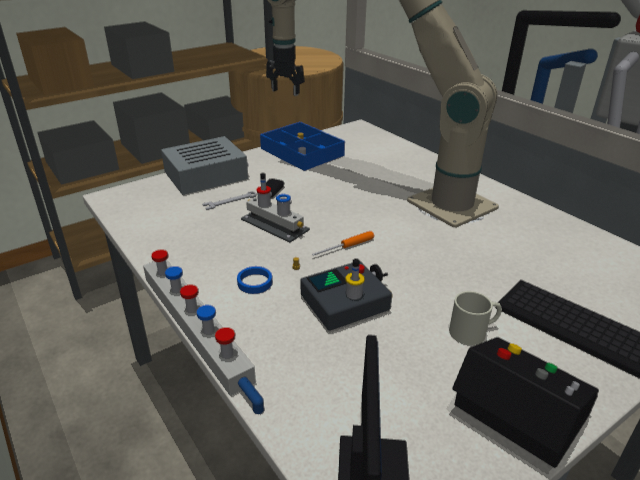

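View pics/top0.png

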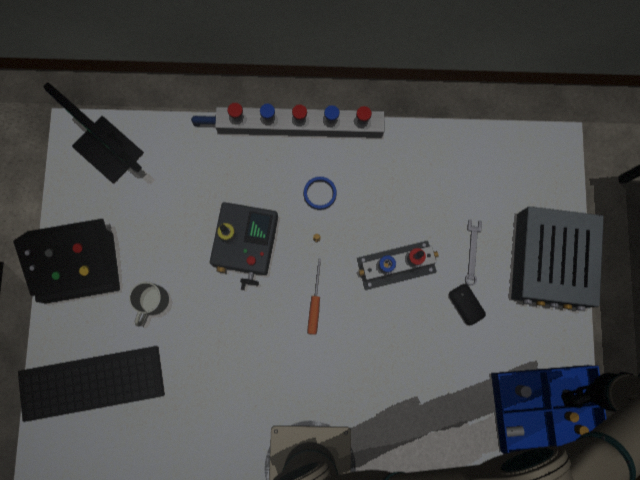

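View pics/wrist0.png

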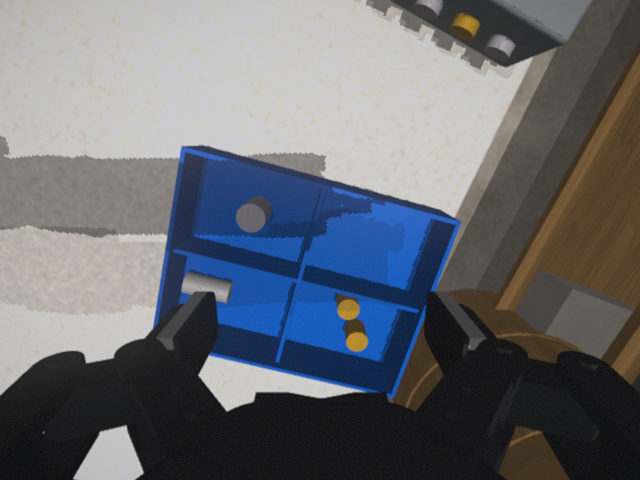

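The scene view shows the yellow collar near (355,278) and the blue ring near (284,199). In the top view they are near (226,231) and (388,264). Next I measure both.

```bash
cat > h.py <<'E'
import numpy as np, cv2
from cell import ctrl
def ray(p,u,v):
    M=p["cam_to_world"]; d=M[:3,:3]@np.array([(u-p["cx"])/p["fx"],(v-p["cy"])/p["fy"],1.]); return M[:3,3],d
def onz(p,u,v,z):
    o,d=ray(p,u,v); return o+d*(z-o[2])/d[2]
def proj(p,X):
    M=p["cam_to_world"]; c=M[:3,:3].T@(np.asarray(X,float)-M[:3,3]); return p["fx"]*c[0]/c[2]+p["cx"],p["fy"]*c[1]/c[2]+p["cy"]
def mask(im,col):
    h=cv2.cvtColor(im,cv2.COLOR_RGB2HSV)
    lo,hi={"yellow":((22,150,70),(34,255,255)),"blue":((108,150,50),(122,255,255)),"red":((0,150,60),(6,255,255))}[col]
    return cv2.inRange(h,lo,hi)
def blobs(im,col,roi,amin=15):
    m=mask(im,col); z=np.zeros_like(m); x0,y0,x1,y1=roi; z[y0:y1,x0:x1]=m[y0:y1,x0:x1]
    out=[]
    for c in cv2.findContours(z,cv2.RETR_EXTERNAL,cv2.CHAIN_APPROX_NONE)[0]:
        if cv2.contourArea(c)>=amin:
            h=cv2.convexHull(c); out.append((cv2.contourArea(h),cv2.fitEllipse(h) if len(h)>5 else cv2.minAreaRect(h),cv2.boundingRect(h)))
    return sorted(out,key=lambda a:-a[0])
E
python3 - <<'E'
from h import *
ti=cv2.imread("pics/top0.png")[:,:,::-1].copy(); si=cv2.imread("pics/scene0.png")[:,:,::-1].copy()
tp=ctrl.camera_params("top");sp=ctrl.camera_params("scene")
for n,im,p,rois in(("top",ti,tp,{"yellow":(205,210,250,250),"blue":(372,245,405,280),"red":(405,240,430,272)}),("scene",si,sp,{"yellow":(335,260,375,300),"blue":(270,185,298,215),"red":(250,175,277,200)})):
  for c,r in rois.items():
    for a,e,b in blobs(im,c,r): print(n,c,a,np.round(e[0],1),np.round(e[1],1),b,np.round(onz(p,*e[0],105),1))
cv2.imwrite("pics/c1.png",np.hstack([cv2.resize(ti[190:290,200:300],None,fx=4,fy=4),cv2.resize(ti[215:315,345:445],None,fx=4,fy=4)])[:,:,::-1])
cv2.imwrite("pics/c2.png",np.hstack([cv2.resize(si[240:340,300:400],None,fx=4,fy=4),cv2.resize(si[160:260,230:330],None,fx=4,fy=4)])[:,:,::-1])
E
```

```text
top blue 162.0 [387.  263.2] [14.8 14.9] (380, 256, 15, 15) [ 515.8 -183.4  105. ]
top red 165.5 [416.6 256. ] [14.8 15.2] (409, 249, 16, 15) [ 536.1 -258.7  105. ]
scene yellow 182.5 [354.5 278.5] [12.9 19.2] (345, 273, 20, 13) [588.4 230.  105. ]
scene red 75.5 [263.3 189.4] [ 7.7 13.9] (257, 186, 14, 8) [ 534.9 -256.9  105. ]
```

View pics/c1.png

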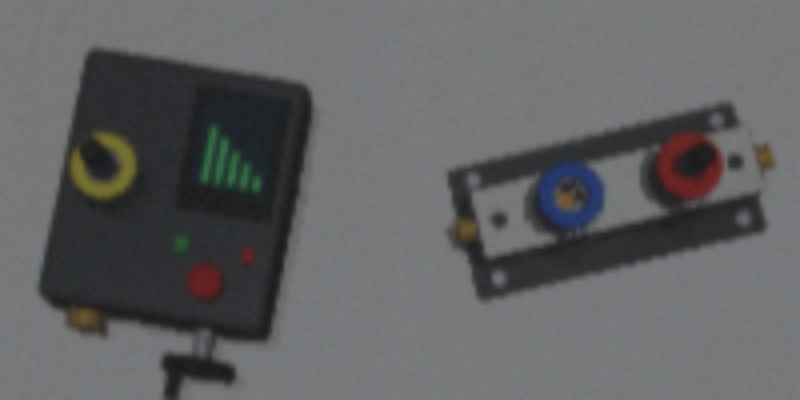

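View pics/c2.png

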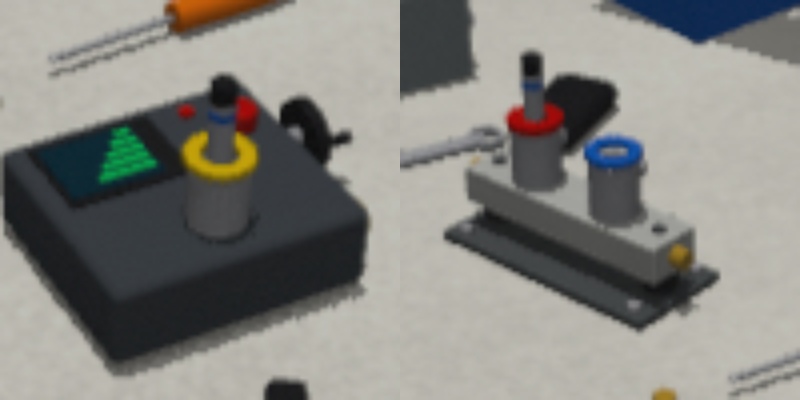

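```bash
cat >> h.py <<'E'
def goal(x,y,z,yawdeg=None):
    s=ctrl.read_state(); r,p,w=s["tool_rot"]
    from scipy.spatial.transform import Rotation as R
    Rt=R.from_euler("xyz",s["tool_rot"]).as_matrix()
    d=Rt.T@(np.array([x,y,z])-s["eef_pos"])
    print("clk %.2f"%s["clock"],"pos",np.round(s["eef_pos"],2),"rot",np.round(np.degrees(s["tool_rot"]),2),"F",np.round(s["force"],2),"w %.1f"%s["width"],"q7 %.2f"%s["qpos"][6])
    print("shift",np.round(d,2),"turn", None if yawdeg is None else round(-((yawdeg-np.degrees(w)+180)%360-180),2))
E
python3 - <<'E'
from h import *
tp=ctrl.camera_params("top");print(onz(tp,225.8,231.2,108))
goal(588,230,244,15)
E
```

```text
[587.67483465 226.66310201 108.        ]
clk 0.15 pos [ 230.52 -607.28  244.59] rot [ 1.800e+02  8.000e-02 -6.922e+01] F [0.54 0.55 0.06] w 85.2 q7 -0.02
shift [-655.93 -631.33    1.53] turn -84.22
```

{"op": "send_rows", "data": {"commands": [[50,-36,-35,0,-8],[50,-72,-70,0,-16],[50,-108,-104,0,-24],[50,-144,-139,0,-32],[50,-180,-174,0,-40]]}}

```text
clock: 0.65
eef_pos: [329.5, -375.9, 244.8]
tool_rot: [-3.141, 0.001, -0.504]
force: [1.2, 0.1, -0.6]
width: 50.1
```

```bash
python3 -c "
from h import *
goal(588,228,244,15)"
```

```text
clk 0.65 pos [ 329.45 -375.9   244.84] rot [-1.7995e+02  6.0000e-02 -2.8890e+01] F [ 1.18  0.08 -0.61] w 50.1 q7 0.19
shift [ -65.43 -653.65    1.5 ] turn -43.89
```

```bash
python3 -c "
from h import *
goal(516,-183,244,15)"
```

```text
clk 0.65 pos [ 329.45 -375.9   244.84] rot [-1.7995e+02  6.0000e-02 -2.8890e+01] F [ 1.18  0.08 -0.61] w 50.1 q7 0.19
shift [  70.12 -259.02    1.  ] turn -43.89
```

{"op": "send_rows", "data": {"commands": [[50,12,-46,0,-8],[50,25,-92,0,-16],[50,37,-138,0,-24],[50,49,-184,0,-32],[50,62,-230,0,-40]]}}

```text
clock: 1.15
eef_pos: [495.7, -203.0, 245.0]
tool_rot: [-3.14, 0.0, 0.199]
force: [0.6, -0.2, 0.3]
width: 50.0
```

{"op": "send_rows", "data": {"commands": [[50,28,-14,0,-4],[50,28,-14,0,-4],[50,28,-14,0,-4]]}}

```text
clock: 1.45
eef_pos: [520.2, -183.4, 244.6]
tool_rot: [-3.14, 0.001, 0.27]
force: [-0.9, -0.2, -0.3]
width: 49.8
```

Run:
```python
from h import *
goal(516,-183,244,15)
p=ctrl.camera_params("wrist"); im=ctrl.get_image("wrist"); cv2.imwrite("pics/w1.png",im[:,:,::-1])
for c in("blue","red"):
  for a,e,b in blobs(im,c,(0,0,640,480),200): print(c,a,np.round(e,1).tolist() if 0 else (np.round(e[0],1),np.round(e[1],1)),b,np.round(onz(p,*e[0],108),1))
goal(516,-183,244,15)
```

```text
clk 1.45 pos [ 520.24 -183.38  244.59] rot [-1.7991e+02  8.0000e-02  1.5470e+01] F [-0.86 -0.25 -0.3 ] w 49.8 q7 0.32
shift [-3.99 -1.49  0.6 ] turn 0.47
blue 7618.5 (array([573.8,  86.9]), array([ 90.1, 108.7])) (526, 37, 98, 101) [665.  -35.1 108. ]
blue 1092.5 (array([ 27.7, 416.2]), array([ 49.9, 100.7])) (0, 371, 34, 55) [ 307.8 -426.2  108. ]
blue 668.5 (array([322.3, 215.7]), array([23.6, 44.2])) (302, 203, 41, 27) [ 518.7 -172.   108. ]
red 1665.0 (array([316.2, 317.6]), array([45.2, 48.9])) (292, 295, 49, 43) [ 537.3 -258.   108. ]
clk 1.50 pos [ 519.46 -184.5   244.57] rot [-1.7994e+02  1.2000e-01  1.5350e+01] F [ 0.09 -0.08 -0.05] w 49.7 q7 0.32
shift [-2.94 -2.36  0.58] turn 0.35
```

View pics/w1.png

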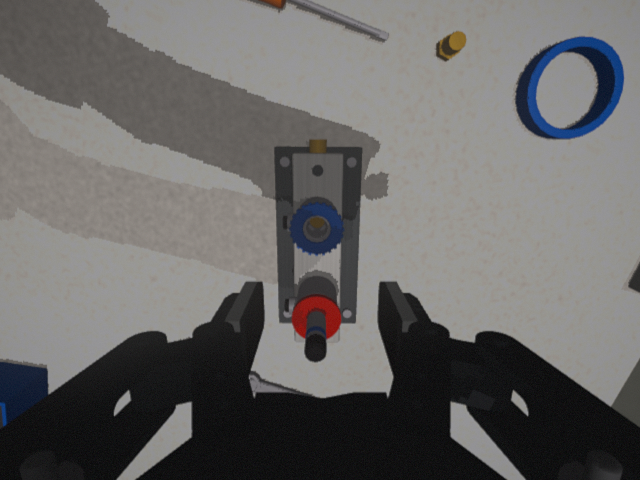

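The wrist view shows the rail upright in the image, with the blue ring at about (316,227) and the red one at (316,318). Part of the blue ring is in shadow, so I loosen the mask.

```bash
cat >> h.py <<'E'
def ell(im,lo,hi,roi):
    h=cv2.cvtColor(im,cv2.COLOR_RGB2HSV); m=cv2.inRange(h,lo,hi); z=np.zeros_like(m); x0,y0,x1,y1=roi; z[y0:y1,x0:x1]=m[y0:y1,x0:x1]
    pts=cv2.findNonZero(z); hu=cv2.convexHull(pts); return cv2.fitEllipse(hu), cv2.boundingRect(hu), len(pts)
E
python3 - <<'E'
from h import *
p=ctrl.camera_params("wrist"); im=cv2.imread("pics/w1.png")[:,:,::-1].copy()
for lo in ((105,100,20),(105,140,15),(100,120,30)):
    e,b,n=ell(im,lo,(125,255,255),(280,190,355,265)); print(np.round(e[0],1),np.round(e[1],1),b,n,np.round(onz(p,*e[0],106),1))
    e,b,n=ell(im,(0,150,20),(8,255,255),(280,280,355,345)); print(' red',np.round(e[0],1),np.round(e[1],1),b,n,np.round(onz(p,*e[0],106),1))
# rail plate corner check z=8
h=cv2.cvtColor(im,cv2.COLOR_RGB2HSV)
print(proj(p,[518,-184,108]))
cv2.imwrite("pics/w1c.png",cv2.resize(im[130:360,250:390],None,fx=2.6,fy=2.6)[:,:,::-1])
E
```

```text
[316.3 228.3] [52.9 53.8] (290, 202, 54, 54) 1522 [ 516.1 -184.7  106. ]
 red [316.2 317.5] [45.6 48.7] (292, 295, 49, 43) 1179 [ 536.5 -260.2  106. ]
[316.6 228. ] [50.5 52.6] (292, 202, 52, 53) 1066 [ 516.2 -184.4  106. ]
 red [316.2 317.5] [45.6 48.7] (292, 295, 49, 43) 1179 [ 536.5 -260.2  106. ]
[316.4 228.3] [52.8 52.9] (290, 202, 54, 53) 1443 [ 516.2 -184.7  106. ]
 red [316.2 317.5] [45.6 48.7] (292, 295, 49, 43) 1179 [ 536.5 -260.2  106. ]
(np.float64(318.872787365426), np.float64(228.682628558556))
```

View pics/w1c.png

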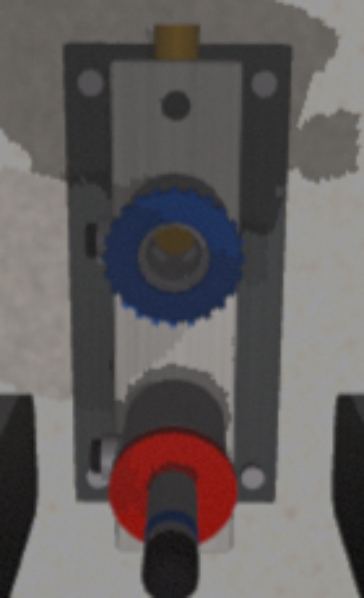

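The blue port measures (516.2,−184.6) from the wrist and (515.8,−183.4) from the top camera, with rail yaw about 15°. Now to the calibrator.

```bash
python3 -c "
from h import *
goal(588,228,244,15)"
```

```text
clk 1.50 pos [ 519.46 -184.5   244.57] rot [-1.7994e+02  1.2000e-01  1.5350e+01] F [ 0.09 -0.08 -0.05] w 49.7 q7 0.32
shift [ 175.3  -379.64    0.61] turn 0.35
```

{"op": "send_rows", "data": {"commands": [[40,20,-44,0,0],[40,40,-88,0,0],[40,60,-132,0,0],[40,80,-176,0,0],[40,100,-220,0,0]]}}

```text
clock: 2.0
eef_pos: [557.2, 53.4, 244.6]
tool_rot: [3.141, 0.003, 0.264]
force: [0.7, -0.5, -0.4]
width: 40.1
```

{"op": "send_rows", "data": {"commands": [[40,20,-44,0,0],[40,40,-88,0,0],[40,60,-132,0,0],[40,70,-150,0,0],[40,70,-150,0,0]]}}

```text
clock: 2.5
eef_pos: [585.3, 219.3, 244.2]
tool_rot: [-3.14, 0.003, 0.267]
force: [-0.3, -0.6, 0.4]
width: 40.1
```

Run:
```python
from h import *
goal(588,228,244,15)
im=ctrl.get_image("wrist"); p=ctrl.camera_params("wrist"); cv2.imwrite("pics/w2.png",im[:,:,::-1])
e,b,n=ell(im,(22,120,30),(34,255,255),(250,150,400,300)); print(np.round(e[0],1),np.round(e[1],1),b,n,np.round(onz(p,*e[0],106),1))
goal(588,228,244,15)
```

```text
clk 2.50 pos [585.35 219.31 244.18] rot [-1.7992e+02  1.5000e-01  1.5290e+01] F [-0.27 -0.57  0.41] w 40.1 q7 -0.37
shift [ 4.85 -7.68  0.18] turn 0.29
[329.1 219.8] [54.2 55.6] (302, 193, 56, 53) 1368 [589.9 225.  106. ]
clk 2.55 pos [585.49 216.1  243.98] rot [179.94   0.22  15.13] F [-0.98 -0.55 -0.17] w 40.0 q7 -0.37
shift [  5.53 -10.83  -0.05] turn 0.13
```

View pics/w2.png

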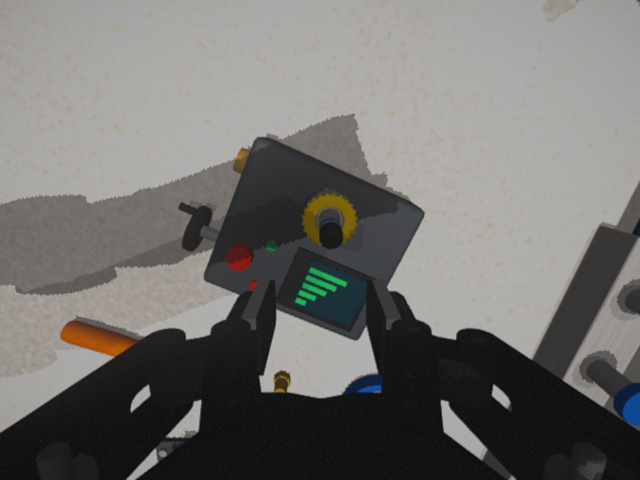

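The yellow collar shows at (329,220) with the sensor top at (331,235). The arm was still settling in that picture, so I hold and look again.

{"op": "send_rows", "data": {"commands": [[26,5,-12,0,0],[26,5,-12,0,0],[26,5,-12,0,0],[26,5,-12,0,0]]}}

```text
clock: 2.95
eef_pos: [587.3, 227.8, 244.0]
tool_rot: [3.14, 0.004, 0.263]
force: [0.4, -0.5, -0.1]
width: 25.7
```

Run:
```python
from h import *
goal(588,228,244,15)
p=ctrl.camera_params("wrist");im=ctrl.get_image("wrist");  cv2.imwrite("pics/w3.png",im[:,:,::-1])
e,b,n=ell(im,(22,120,30),(34,255,255),(250,150,400,300)); print(np.round(e[0],1),np.round(e[1],1),b,n,np.round(onz(p,*e[0],106),1))
goal(588,228,244,15)
cv2.imwrite("pics/w3c.png",cv2.resize(im[150:350,220:440],None,fx=3,fy=3)[:,:,::-1])
```

```text
clk 2.95 pos [587.35 227.8  244.  ] rot [179.9    0.23  15.04] F [ 0.38 -0.51 -0.14] w 25.7 q7 -0.39
shift [ 0.68 -0.03 -0.  ] turn 0.04
[324.1 228.8] [54.1 54.8] (297, 202, 55, 53) 1326 [589.8 228.5 106. ]
clk 3.00 pos [587.36 227.91 244.04] rot [179.9    0.23  15.05] F [-0.52  0.18  0.41] w 25.9 q7 -0.39
shift [0.64 0.08 0.04] turn 0.05
```

View pics/w3c.png

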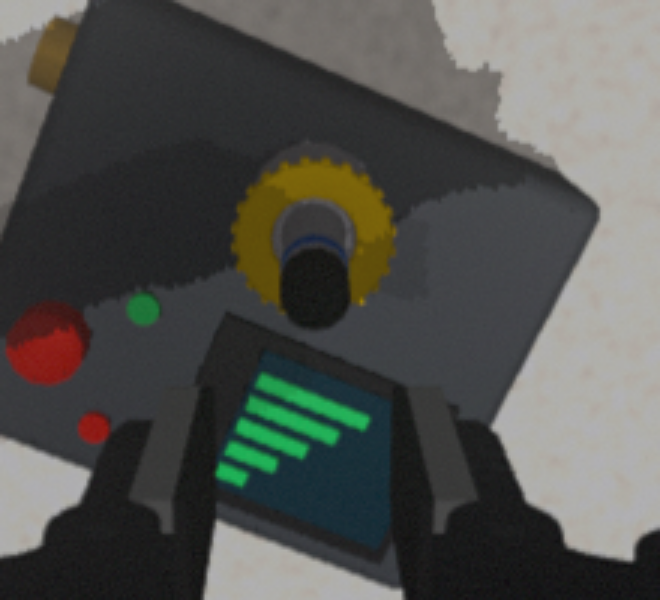

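Run:
```python
from h import *
p=ctrl.camera_params("wrist"); s=ctrl.read_state(); 
for dz in(-14,0,14,136): print(dz,proj(p,s["eef_pos"]-np.array([0,0,dz])))
im=cv2.imread("pics/w3.png"); g=cv2.cvtColor(im,cv2.COLOR_BGR2GRAY)
for r in (285,290,300,310): print(r,g[r,255:400:1].tolist()) if r==290 else None
cv2.imwrite("pics/w3d.png",cv2.resize(im[260:400,230:410],None,fx=4,fy=4))
```

```text
-14 (np.float64(319.7401144833015), np.float64(329.9827896652851))
0 (np.float64(319.93156474846467), np.float64(311.9450452725124))
14 (np.float64(320.08977311838686), np.float64(297.0392307779621))
136 (np.float64(320.8065130855527), np.float64(229.51061015784484))
290 [48, 39, 52, 58, 58, 55, 50, 39, 34, 34, 35, 34, 35, 33, 30, 38, 49, 56, 57, 57, 56, 57, 56, 57, 57, 56, 55, 59, 55, 31, 23, 24, 28, 23, 22, 29, 27, 33, 33, 33, 35, 30, 35, 41, 82, 117, 113, 97, 81, 56, 44, 44, 39, 45, 52, 56, 84, 106, 117, 123, 126, 125, 126, 125, 122, 122, 123, 122, 107, 91, 73, 54, 46, 41, 40, 46, 53, 60, 84, 108, 117, 123, 126, 122, 125, 126, 126, 113, 65, 43, 41, 43, 45, 42, 45, 30, 25, 23, 24, 26, 23, 22, 28, 47, 58, 58, 58, 58, 59, 58, 58, 58, 59, 58, 58, 51, 36, 37, 33, 38, 32, 36, 37, 39, 43, 55, 58, 59, 59, 106, 167, 176, 174, 176, 174, 174, 175, 175, 173, 174, 174, 174, 174, 174, 172]
```

View pics/w3d.png

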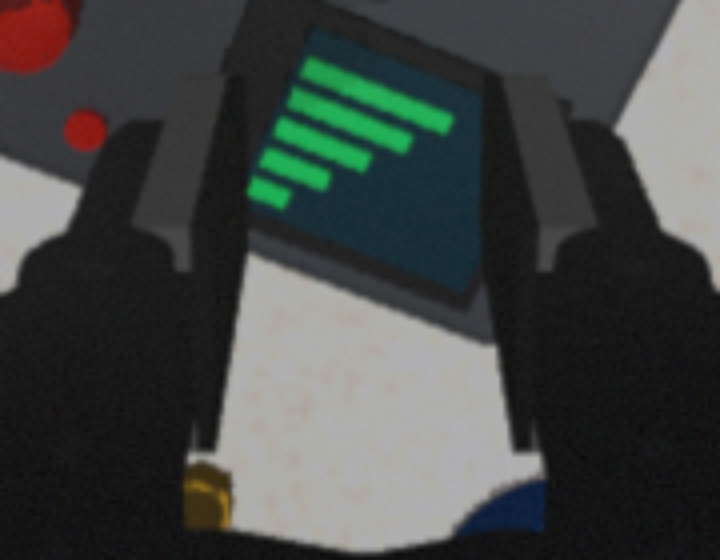

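{"op": "send_rows", "data": {"commands": [[26,1.5,-0.3,30,0],[26,1.5,-0.3,60,0],[26,1.5,-0.3,60,0],[26,1.5,-0.3,60,0]]}}

```text
clock: 3.4
eef_pos: [588.5, 228.2, 184.2]
tool_rot: [3.14, 0.005, 0.262]
force: [0.2, 0.3, -0.2]
width: 26.0
```

Run:
```python
from h import *
goal(589,228.2,128,15)
p=ctrl.camera_params("wrist");im=ctrl.get_image("wrist");  cv2.imwrite("pics/w4.png",im[:,:,::-1])
e,b,n=ell(im,(22,120,30),(34,255,255),(200,100,440,400)); print(np.round(e[0],1),np.round(e[1],1),b,n,np.round(onz(p,*e[0],106),1))
for z in (108,158): print(z, proj(p,[589,228.2,z]))
s=ctrl.get_image("scene"); cv2.imwrite("pics/s4.png",cv2.resize(s[210:330,290:430],None,fx=4,fy=4)[:,:,::-1])
```

```text
clk 3.40 pos [588.52 228.18 184.23] rot [179.9    0.27  15.03] F [ 0.21  0.3  -0.17] w 26.0 q7 -0.42
shift [7.300e-01 1.000e-02 5.622e+01] turn 0.03
[322.6 252. ] [67.  69.9] (288, 219, 70, 62) 2106 [589.7 228.7 106. ]
108 (np.float64(321.326908319459), np.float64(253.46385013332343))
158 (np.float64(321.1379754933806), np.float64(286.09146212177234))
```

View pics/w4.png

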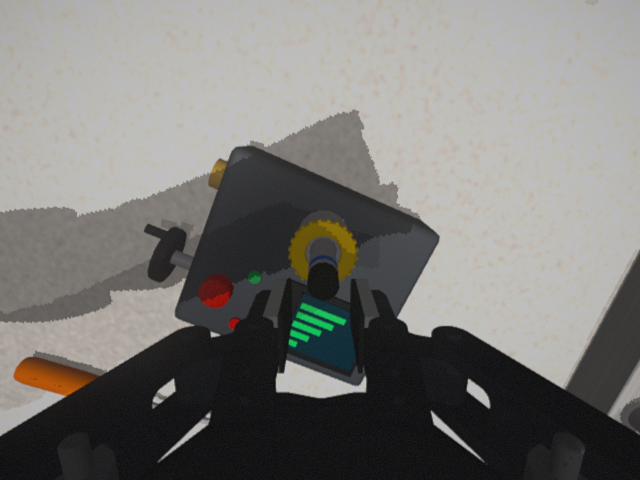

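View pics/s4.png

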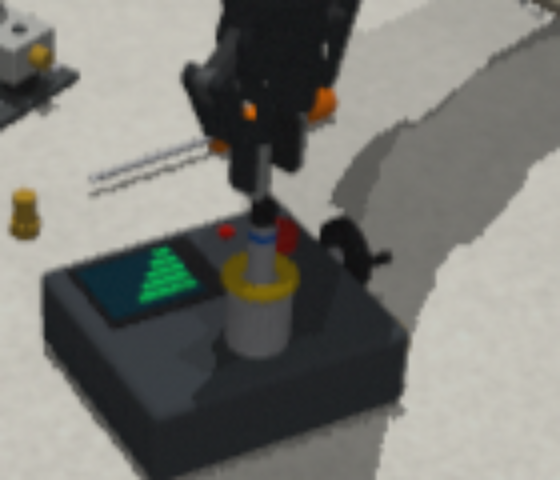

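The sensor top at (322,280) is centred between the fingertips (mid about 321.5), about 0.7 mm off in tool x. I correct that and descend.

{"op": "send_rows", "data": {"commands": [[26,0.7,0,25,0],[26,0.7,0,50,0],[26,0.7,0,56,0],[26,0.7,0,56,0],[26,0.7,0,56,0]]}}

```text
clock: 4.0
eef_pos: [591.1, 229.6, 131.3]
tool_rot: [3.141, -0.001, 0.262]
force: [0.3, -0.8, 0.2]
width: 25.9
```

{"op": "send_rows", "data": {"commands": [[26,0,0,1,0],[26,0,0,2,0],[26,0,0,3,0],[26,0,0,3,0]]}}

```text
clock: 4.4
eef_pos: [591.1, 229.6, 128.4]
tool_rot: [3.141, -0.001, 0.262]
force: [-0.6, 1.4, -0.3]
width: 25.9
```

Run:
```python
from h import *
goal(589.5,228.5,122,15)
p=ctrl.camera_params("wrist");im=ctrl.get_image("wrist");  cv2.imwrite("pics/w5.png",cv2.resize(im[180:420,220:420],None,fx=3,fy=3)[:,:,::-1][:,:,:][:600])
e,b,n=ell(im,(22,120,30),(34,255,255),(200,100,440,400)); print(np.round(e[0],1),np.round(e[1],1),b,n,np.round(onz(p,*e[0],106),1))
```

```text
clk 4.40 pos [591.09 229.6  128.43] rot [ 1.7996e+02 -8.0000e-02  1.5030e+01] F [-0.64  1.42 -0.33] w 25.9 q7 -0.44
shift [-1.83  0.64  6.43] turn 0.03
[316.5 289. ] [86.1 92. ] (270, 246, 91, 81) 2622 [589.5 229.3 106. ]
```

View pics/w5.png

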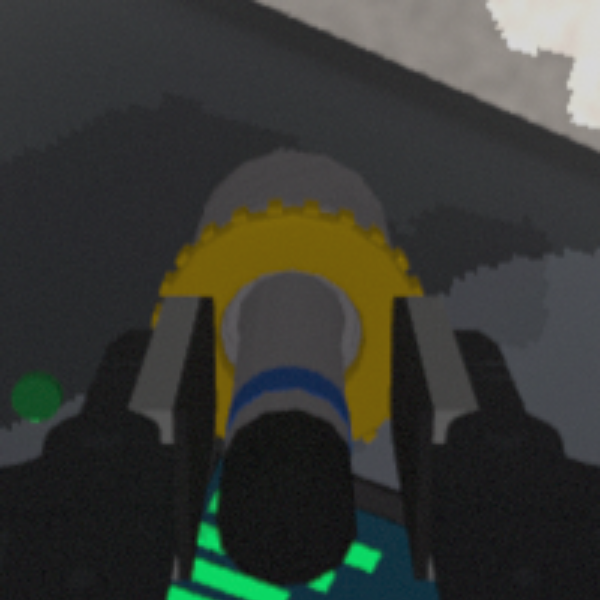

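The sensor (crop x≈290) sits about 1.8 mm left of the finger middle (304). I shift −1.8 in tool x before pressing.

{"op": "send_rows", "data": {"commands": [[26,-1.8,0,0,0],[26,-1.8,0,1,0],[26,-1.8,0,2,0],[26,-1.8,0,2,0]]}}

```text
clock: 4.85
eef_pos: [589.2, 229.1, 126.1]
tool_rot: [3.141, -0.001, 0.262]
force: [0.8, -0.6, 0.2]
width: 26.1
```

{"op": "send_rows", "data": {"commands": [[26,0,0,1,0],[26,0,0,2,0],[26,0,0,2,0]]}}

```text
clock: 5.15
eef_pos: [589.1, 229.0, 123.9]
tool_rot: [3.141, -0.001, 0.262]
force: [-0.1, -0.6, 0.1]
width: 25.6
```

{"op": "send_rows", "data": {"commands": [[26,0,0,1,0],[26,0,0,2,0],[26,0,0,2,0]]}}

```text
clock: 5.45
eef_pos: [589.1, 229.0, 122.0]
tool_rot: [3.141, -0.001, 0.262]
force: [-0.2, -0.6, -0.2]
width: 25.9
```

{"op": "send_rows", "data": {"commands": [[26,0,0,1,0],[26,0,0,1,0]]}}

```text
clock: 5.65
eef_pos: [589.1, 229.0, 121.4]
tool_rot: [3.141, -0.001, 0.262]
force: [-1.5, -1.1, 3.9]
width: 26.0
```

{"op": "send_rows", "data": {"commands": [[26,0,0,1,0],[26,0,0,1,0]]}}

```text
clock: 5.85
eef_pos: [589.1, 229.0, 120.6]
tool_rot: [3.141, -0.001, 0.262]
force: [-1.9, -1.4, 5.1]
width: 25.9
```

{"op": "send_rows", "data": {"commands": [[26,0,0,1,0],[26,0,0,1,0]]}}

```text
clock: 6.05
eef_pos: [589.1, 229.0, 119.8]
tool_rot: [3.141, -0.001, 0.262]
force: [-0.3, -0.4, 2.5]
width: 26.1
```

{"op": "send_rows", "data": {"commands": [[26,0,0,1,0],[26,0,0,1,0]]}}

```text
clock: 6.25
eef_pos: [589.1, 229.0, 118.7]
tool_rot: [3.141, -0.001, 0.262]
force: [-1.1, -0.4, 4.5]
width: 25.8
```

{"op": "send_rows", "data": {"commands": [[26,0,0,0.8,0],[26,0,0,0.8,0],[26,0,0,0.8,0]]}}

```text
clock: 6.55
eef_pos: [589.1, 229.0, 118.0]
tool_rot: [3.141, -0.001, 0.262]
force: [-1.5, -0.1, 4.9]
width: 26.1
```

Run:
```python
from h import *
goal(589.2,229,122,15)
im=ctrl.get_image("wrist");  cv2.imwrite("pics/w6.png",cv2.resize(im[180:380,220:420],None,fx=3,fy=3)[:,:,::-1])
s=ctrl.get_image("scene"); cv2.imwrite("pics/s6.png",cv2.resize(s[210:330,290:430],None,fx=4,fy=4)[:,:,::-1])
```

```text
clk 6.55 pos [589.14 229.04 117.99] rot [ 1.7994e+02 -6.0000e-02  1.5040e+01] F [-1.47 -0.13  4.92] w 26.1 q7 -0.45
shift [ 0.05  0.06 -4.01] turn 0.04
```

View pics/w6.png

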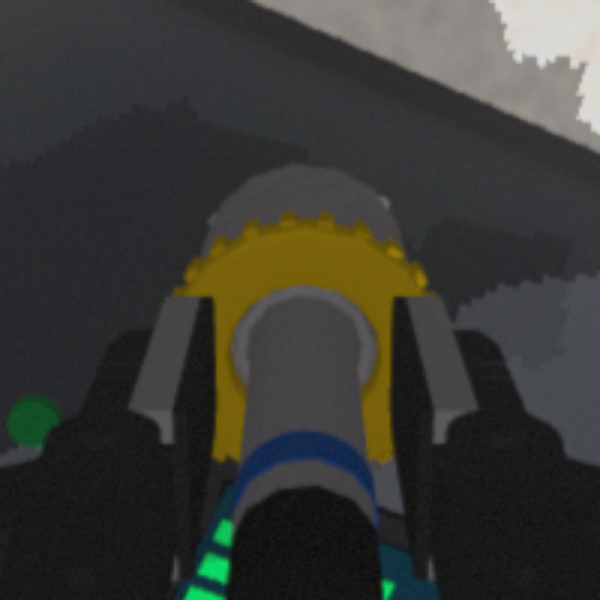

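View pics/s6.png

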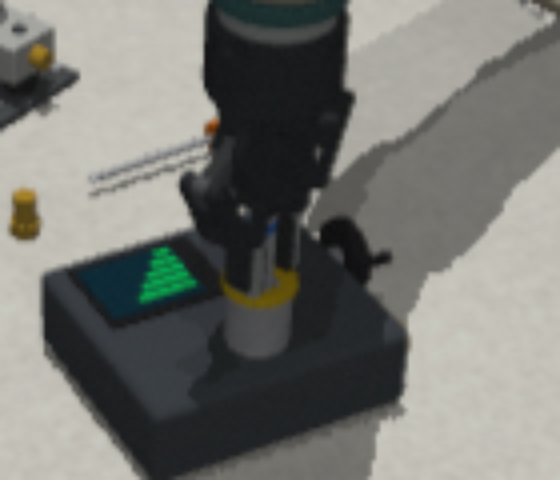

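The collar is pressed about 3.5 mm. The sensor has risen (band now at crop (303,450)) and is centred between the fingers. I let it up and raise to grip height.

{"op": "send_rows", "data": {"commands": [[26,0,0,0,0],[26,0,0,0,0],[26,0,0,-8,0],[26,0,0,-16,0],[26,0,0,-23,0]]}}

```text
clock: 7.15
eef_pos: [589.2, 229.1, 141.5]
tool_rot: [3.141, -0.001, 0.262]
force: [0.1, -0.2, -0.6]
width: 26.0
```

{"op": "send_rows", "data": {"commands": [[26,0,0,0,0],[26,0,0,0,0]]}}

```text
clock: 7.35
eef_pos: [589.3, 229.1, 141.8]
tool_rot: [3.141, -0.002, 0.262]
force: [-0.1, 0.3, -0.3]
width: 26.0
```

Run:
```python
from h import *
goal(589.2,229,141,15)
im=ctrl.get_image("wrist");  cv2.imwrite("pics/w7.png",cv2.resize(im[180:380,220:420],None,fx=3,fy=3)[:,:,::-1])
s=ctrl.get_image("scene"); cv2.imwrite("pics/s7.png",cv2.resize(s[210:330,290:430],None,fx=4,fy=4)[:,:,::-1])
```

```text
clk 7.35 pos [589.32 229.13 141.81] rot [ 1.7995e+02 -1.0000e-01  1.5030e+01] F [-0.11  0.3  -0.33] w 26.0 q7 -0.44
shift [-0.15  0.09  0.81] turn 0.03
```

View pics/w7.png

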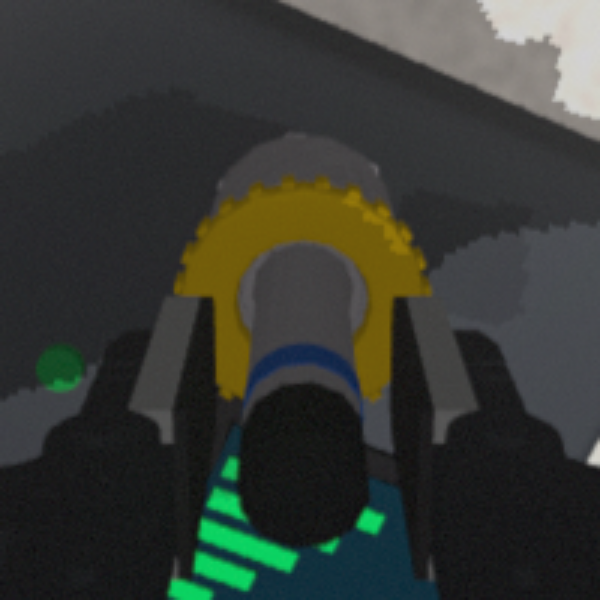

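View pics/s7.png

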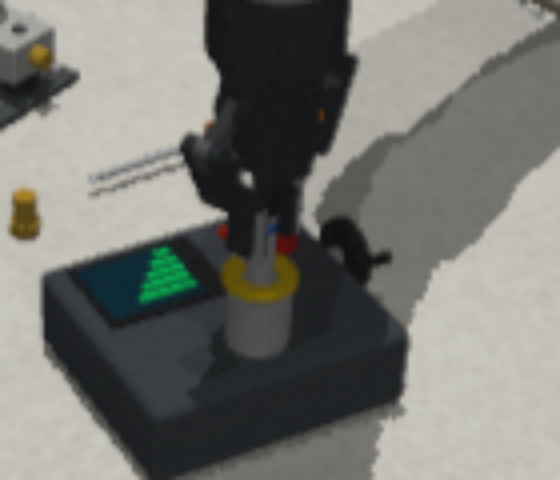

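Run:
```python
from h import *
p=ctrl.camera_params("wrist")
ty=np.array([np.sin(.262),-np.cos(.262),0])
for z in(158,164): print(z,proj(p,np.array([589.2,229.1,z])+8*ty))
p2=dict(p)
# earlier w5: TCP at 591.09,229.6,128.43 -> bottom edge crop 583 => row 374
M=p["cam_to_world"].copy(); M[:3,3]+=np.array([591.09,229.6,128.43])-ctrl.read_state()["eef_pos"]; p2["cam_to_world"]=M
for z in(158,164): print("w5",z,proj(p2,np.array([589.2,229.1,z])+8*ty))
```

```text
158 (np.float64(320.4894311346588), np.float64(352.89633293754827))
164 (np.float64(320.5091273034502), np.float64(362.95253472981085))
w5 158 (np.float64(313.861978761687), np.float64(375.9161935424944))
w5 164 (np.float64(313.534760464597), np.float64(388.3186008136489))
```

The top rim at row 362 matches z=164, so the sensor has popped by 6 mm. Now I grip it.

{"op": "send_rows", "data": {"commands": [[20,0,0,0,0],[17,0,0,0,0],[12,0,0,0,0],[8,0,0,0,0],[8,0,0,0,0]]}}

```text
clock: 7.95
eef_pos: [589.1, 228.9, 141.2]
tool_rot: [3.141, -0.001, 0.262]
force: [0.5, 0.5, -0.6]
width: 14.5
```

{"op": "send_rows", "data": {"commands": [[8,0,0,0,0],[8,0,0,0,0]]}}

```text
clock: 8.15
eef_pos: [589.1, 228.9, 141.1]
tool_rot: [3.141, -0.001, 0.262]
force: [0.3, -0.2, -1.0]
width: 14.6
```

{"op": "send_rows", "data": {"commands": [[8,0,0,-3,0],[8,0,0,-6,0],[8,0,0,-9,0]]}}

```text
clock: 8.45
eef_pos: [588.8, 228.9, 150.3]
tool_rot: [3.14, -0.0, 0.262]
force: [-0.8, 0.7, -1.3]
width: 14.7
```

{"op": "send_rows", "data": {"commands": [[8,0,0,-15,0],[8,0,0,-30,0],[8,0,0,-45,0],[8,0,0,-60,0],[8,0,0,-60,0]]}}

```text
clock: 8.95
eef_pos: [590.3, 229.9, 213.9]
tool_rot: [3.141, -0.006, 0.262]
force: [0.2, 0.1, -1.7]
width: 14.7
```

Run:
```python
from h import *
goal(516,-184.3,225,15)
p=ctrl.camera_params("wrist");im=ctrl.get_image("wrist");  cv2.imwrite("pics/w8.png",im[:,:,::-1])
s=ctrl.get_image("scene"); cv2.imwrite("pics/s8.png",cv2.resize(s[180:330,280:430],None,fx=4,fy=4)[:,:,::-1])
```

```text
clk 8.95 pos [590.32 229.86 213.86] rot [179.99  -0.34  15.02] F [ 0.22  0.1  -1.68] w 14.7 q7 -0.40
shift [-179.06  380.74  -12.12] turn 0.02
```

View pics/w8.png

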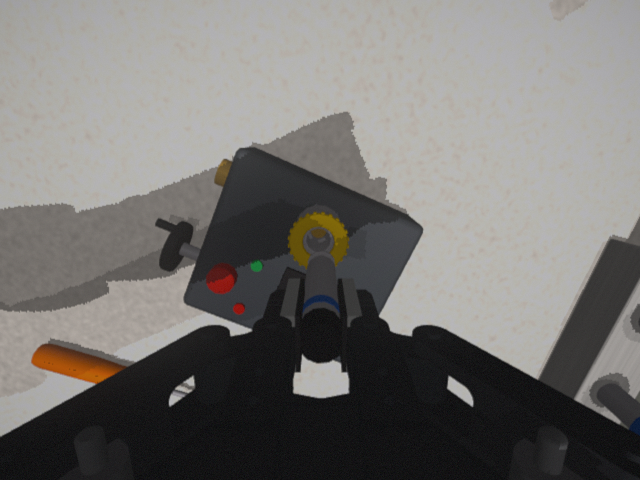

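View pics/s8.png

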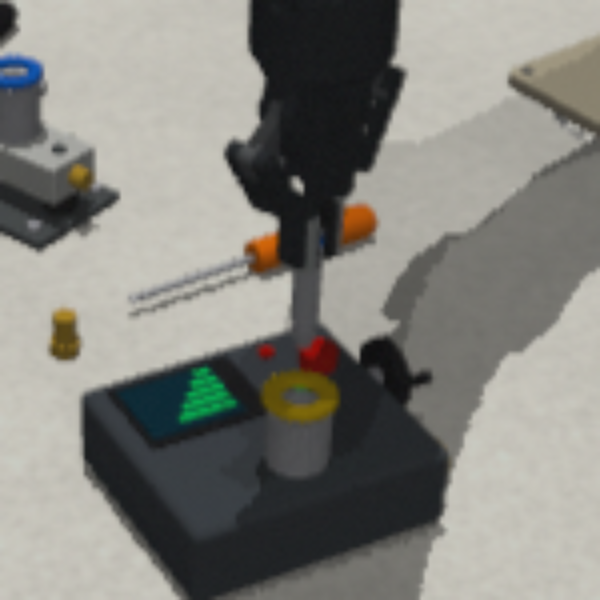

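Sensor held, with its tip 70 mm below the TCP and fingertips 56 mm above the tip. The collar is empty at (318,240). Now to the rail.

{"op": "send_rows", "data": {"commands": [[8,-20,42,-6,0],[8,-40,84,-12,0],[8,-60,126,-12,0],[8,-80,168,-12,0],[8,-100,210,-12,0]]}}

```text
clock: 9.55
eef_pos: [545.6, -1.7, 222.7]
tool_rot: [3.141, 0.0, 0.262]
force: [0.1, -0.9, -1.7]
width: 14.6
```

Run:
```python
from h import *
goal(516,-184.5,225,15)
```

```text
clk 9.55 pos [545.62  -1.7  222.65] rot [1.7994e+02 1.0000e-02 1.5040e+01] F [ 0.1  -0.92 -1.67] w 14.6 q7 -0.05
shift [-76.04 168.86  -2.17] turn 0.04
```

{"op": "send_rows", "data": {"commands": [[8,-20,44,0,0],[8,-40,88,0,0],[8,-60,132,0,0],[8,-72,160,0,0],[8,-76,168,0,0]]}}

```text
clock: 10.05
eef_pos: [513.8, -188.8, 221.9]
tool_rot: [3.139, 0.003, 0.256]
force: [1.2, 0.5, -1.6]
width: 14.2
```

{"op": "send_rows", "data": {"commands": [[8,0,0,0,0],[8,0,0,0,0],[8,0,0,0,0]]}}

```text
clock: 10.35
eef_pos: [514.2, -186.7, 221.8]
tool_rot: [3.141, 0.003, 0.258]
force: [-0.5, 0.2, -0.2]
width: 14.7
```

Run:
```python
from h import *
goal(516,-184.5,220,15)
p=ctrl.camera_params("wrist");im=ctrl.get_image("wrist");  cv2.imwrite("pics/w9.png",im[:,:,::-1])
e,b,n=ell(im,(105,140,15),(125,255,255),(270,190,370,280)); print(np.round(e[0],1),np.round(e[1],1),b,n,np.round(onz(p,*e[0],106),1))
goal(516,-184.5,220,15)
cv2.imwrite("pics/w9c.png",cv2.resize(im[180:380,220:420],None,fx=3,fy=3)[:,:,::-1])
s=ctrl.get_image("scene"); cv2.imwrite("pics/s9.png",cv2.resize(s[110:260,210:360],None,fx=4,fy=4)[:,:,::-1])
```

```text
clk 10.35 pos [ 514.22 -186.7   221.77] rot [1.7994e+02 1.6000e-01 1.4800e+01] F [-0.49  0.2  -0.18] w 14.7 q7 0.29
shift [ 2.29 -1.67  1.76] turn -0.2
[325.7 232.3] [55.  57.1] (298, 205, 57, 53) 1405 [ 517.1 -182.7  106. ]
clk 10.40 pos [ 514.31 -186.69  221.87] rot [1.7993e+02 1.5000e-01 1.4810e+01] F [ 0.8  -0.39 -1.47] w 14.8 q7 0.29
shift [ 2.19 -1.69  1.87] turn -0.19
```

View pics/w9c.png

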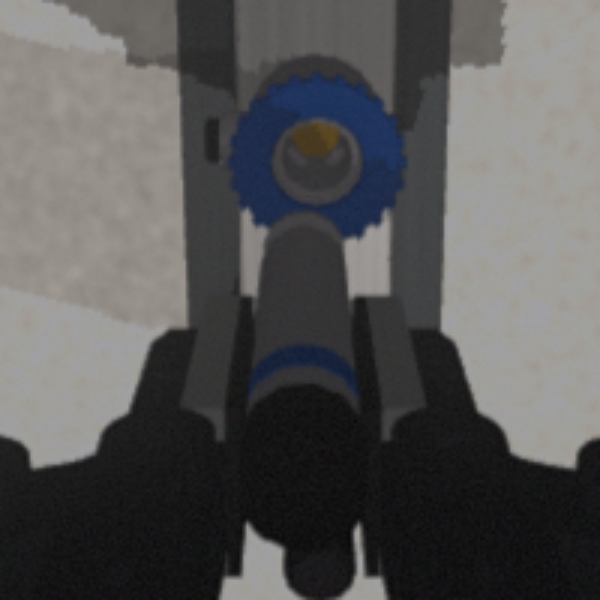

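View pics/s9.png

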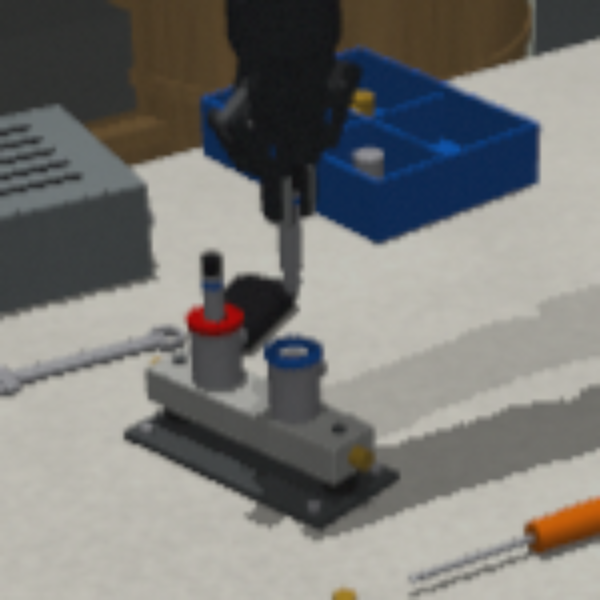

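In the wrist picture the ring centre is at (325.7,232) and the sensor axis near column 321.5, so I shift about +3 and −2.9 mm. The two wrist looks agree at about (517,−183). I descend to just above the ring and look again.

{"op": "send_rows", "data": {"commands": [[8,3,-2.9,10,0],[8,3,-2.9,25,0],[8,3,-2.9,30,0],[8,3,-2.9,30,0],[8,3,-2.9,30,0]]}}

```text
clock: 10.95
eef_pos: [516.7, -183.1, 192.0]
tool_rot: [3.14, 0.002, 0.259]
force: [0.6, -0.2, -1.1]
width: 14.5
```

Run:
```python
from h import *
goal(516.5,-183,183,15)
p=ctrl.camera_params("wrist");im=ctrl.get_image("wrist")
e,b,n=ell(im,(105,140,15),(125,255,255),(260,190,380,285)); print(np.round(e[0],1),np.round(e[1],1),b,n,np.round(onz(p,*e[0],106),1))
goal(516.5,-183,183,15)
cv2.imwrite("pics/w10c.png",cv2.resize(im[200:380,230:410],None,fx=3.3,fy=3.3)[:,:,::-1])
sp=ctrl.camera_params("scene");s=ctrl.get_image("scene"); cv2.imwrite("pics/s10.png",cv2.resize(s[130:230,240:340],None,fx=6,fy=6,interpolation=cv2.INTER_CUBIC)[:,:,::-1])
e,b,n=ell(s,(105,140,40),(125,255,255),(272,188,298,212)); print(np.round(e[0],1),np.round(e[1],1),b,np.round(onz(sp,*e[0],106),1))
```

```text
clk 10.95 pos [ 516.66 -183.12  191.95] rot [1.7992e+02 1.4000e-01 1.4830e+01] F [ 0.64 -0.24 -1.07] w 14.5 q7 0.26
shift [-0.1  -0.17  8.95] turn -0.17
[320.7 249. ] [62.7 65.3] (288, 218, 66, 59) 1679 [ 517.  -183.2  106. ]
clk 11.00 pos [ 516.83 -183.23  192.24] rot [1.799e+02 1.100e-01 1.482e+01] F [ 0.53 -0.14 -2.22] w 14.7 q7 0.26
shift [-0.24 -0.32  9.24] turn -0.18
[282.5 198. ] [ 7.  13.4] (276, 195, 14, 7) [ 518.3 -178.6  106. ]
```

View pics/w10c.png

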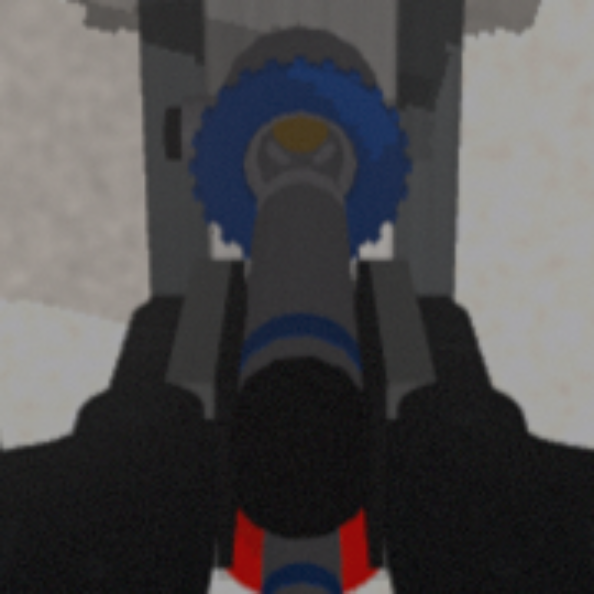

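View pics/s10.png

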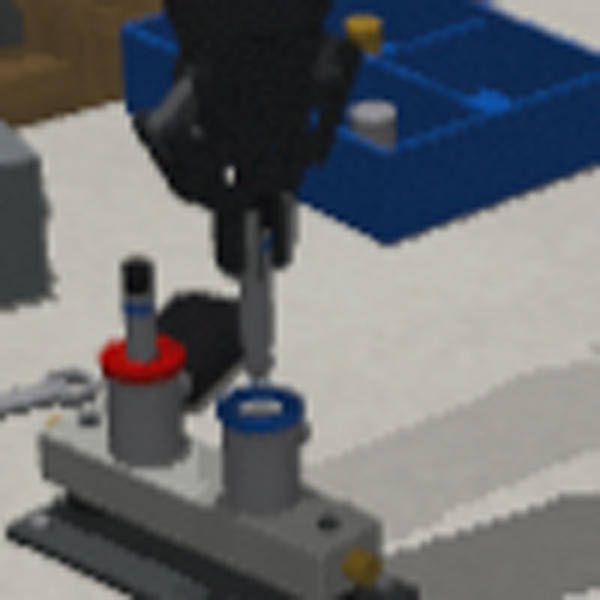

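The sensor (crop x=302) is aligned with the ring (300). I enter slowly.

{"op": "send_rows", "data": {"commands": [[8,-0.4,0,4,0],[8,-0.4,0,8,0],[8,-0.4,0,12,0],[8,-0.4,0,12,0],[8,-0.4,0,12,0]]}}

```text
clock: 11.55
eef_pos: [516.4, -183.5, 180.2]
tool_rot: [3.14, 0.002, 0.258]
force: [0.1, -0.3, -1.0]
width: 14.5
```

Run:
```python
from h import *
goal(516.5,-183.2,172,15)
```

```text
clk 11.55 pos [ 516.4  -183.48  180.2 ] rot [1.799e+02 1.100e-01 1.481e+01] F [ 0.13 -0.26 -0.97] w 14.5 q7 0.25
shift [ 0.18 -0.26  8.2 ] turn -0.19
```

{"op": "send_rows", "data": {"commands": [[8,0,-0.1,3,0],[8,0,-0.1,6,0],[8,0,-0.1,9,0],[8,0,-0.1,9,0]]}}

```text
clock: 11.95
eef_pos: [516.0, -183.3, 170.7]
tool_rot: [3.14, 0.003, 0.258]
force: [0.2, -1.3, -1.4]
width: 14.3
```

{"op": "send_rows", "data": {"commands": [[8,0,0,2,0],[8,0,0,4,0],[8,0,0,6,0],[8,0,0,6,0]]}}

```text
clock: 12.35
eef_pos: [515.8, -183.3, 164.4]
tool_rot: [3.141, 0.003, 0.259]
force: [-0.1, 0.0, -1.0]
width: 14.4
```

{"op": "send_rows", "data": {"commands": [[8,0.4,0,2,0],[8,0.4,0,4,0],[8,0.4,0,6,0],[8,0.4,0,6,0]]}}

```text
clock: 12.75
eef_pos: [515.9, -183.2, 158.0]
tool_rot: [3.141, 0.004, 0.258]
force: [0.1, 0.2, -1.7]
width: 14.4
```

{"op": "send_rows", "data": {"commands": [[8,0,0,2,0],[8,0,0,4,0],[8,0,0,6,0],[8,0,0,6,0]]}}

```text
clock: 13.15
eef_pos: [515.7, -183.2, 151.7]
tool_rot: [3.141, 0.004, 0.258]
force: [-0.0, 1.0, -1.6]
width: 14.4
```

{"op": "send_rows", "data": {"commands": [[8,0.2,0,1,0],[8,0.2,0,2,0],[8,0.2,0,2,0]]}}

```text
clock: 13.45
eef_pos: [515.9, -183.1, 149.6]
tool_rot: [3.141, 0.004, 0.259]
force: [0.2, 0.5, -1.3]
width: 14.7
```

{"op": "send_rows", "data": {"commands": [[8,0,0,1,0],[8,0,0,2,0],[8,0,0,2,0]]}}

```text
clock: 13.75
eef_pos: [515.8, -183.1, 147.5]
tool_rot: [3.141, 0.004, 0.259]
force: [0.5, 0.5, -0.6]
width: 14.5
```

{"op": "send_rows", "data": {"commands": [[8,0,0,1,0],[8,0,0,2,0],[8,0,0,2,0]]}}

```text
clock: 14.05
eef_pos: [516.2, -183.1, 145.5]
tool_rot: [3.141, 0.004, 0.259]
force: [1.1, -0.5, -0.7]
width: 14.7
```

{"op": "send_rows", "data": {"commands": [[8,0,0,1,0],[8,0,0,1.5,0],[8,0,0,1.5,0]]}}

```text
clock: 14.35
eef_pos: [516.5, -183.1, 144.3]
tool_rot: [3.141, 0.003, 0.259]
force: [0.4, -0.6, 1.0]
width: 14.7
```

{"op": "send_rows", "data": {"commands": [[8,0,0,1,0],[8,0,0,1.5,0],[8,0,0,1.5,0]]}}

```text
clock: 14.65
eef_pos: [516.6, -183.2, 143.2]
tool_rot: [3.14, 0.003, 0.259]
force: [-1.4, -0.9, 6.8]
width: 14.7
```

{"op": "send_rows", "data": {"commands": [[8,0,0,0.7,0],[8,0,0,1,0],[8,0,0,1,0]]}}

```text
clock: 14.95
eef_pos: [516.7, -183.2, 142.8]
tool_rot: [3.14, 0.003, 0.259]
force: [-1.1, 1.3, 7.0]
width: 14.5
```

{"op": "send_rows", "data": {"commands": [[8,0,0,1,0],[8,0,0,1,0]]}}

```text
clock: 15.15
eef_pos: [516.6, -183.2, 142.4]
tool_rot: [3.14, 0.003, 0.259]
force: [-1.5, 0.9, 7.8]
width: 14.3
```

{"op": "send_rows", "data": {"commands": [[8,0,0,1,0],[8,0,0,1,0]]}}

```text
clock: 15.35
eef_pos: [516.6, -183.1, 142.0]
tool_rot: [3.139, 0.003, 0.259]
force: [-1.2, 1.3, 7.2]
width: 14.3
```

{"op": "send_rows", "data": {"commands": [[8,0,0,1,0],[8,0,0,1,0]]}}

```text
clock: 15.55
eef_pos: [516.6, -183.1, 141.6]
tool_rot: [3.139, 0.003, 0.259]
force: [-1.2, 0.5, 8.0]
width: 14.7
```

{"op": "send_rows", "data": {"commands": [[8,0,0,1.5,0],[8,0,0,1.5,0],[8,0,0,1.5,0]]}}

```text
clock: 15.85
eef_pos: [516.6, -183.1, 140.8]
tool_rot: [3.138, 0.003, 0.259]
force: [-0.6, -0.7, 7.4]
width: 14.9
```

{"op": "send_rows", "data": {"commands": [[8,0,0,1.5,0],[8,0,0,1.5,0],[8,0,0,1.5,0]]}}

```text
clock: 16.15
eef_pos: [516.6, -183.1, 140.0]
tool_rot: [3.138, 0.003, 0.259]
force: [-1.9, 0.3, 9.1]
width: 14.8
```

Run:
```python
from h import *
goal(516.5,-183,135,15)
p=ctrl.camera_params("wrist");im=ctrl.get_image("wrist")
cv2.imwrite("pics/w11c.png",cv2.resize(im[200:380,230:410],None,fx=3.3,fy=3.3)[:,:,::-1])
e,b,n=ell(im,(105,140,15),(125,255,255),(260,190,380,285)); print(np.round(e[0],1),b,np.round(onz(p,*e[0],106),1))
```

```text
clk 16.15 pos [ 516.63 -183.07  140.03] rot [1.7979e+02 1.5000e-01 1.4820e+01] F [-1.85  0.34  9.11] w 14.8 q7 0.21
shift [-0.1  -0.12  5.03] turn -0.18
[320.5 276.4] (279, 238, 84, 47) [ 516.4 -181.4  106. ]
```

View pics/w11c.png

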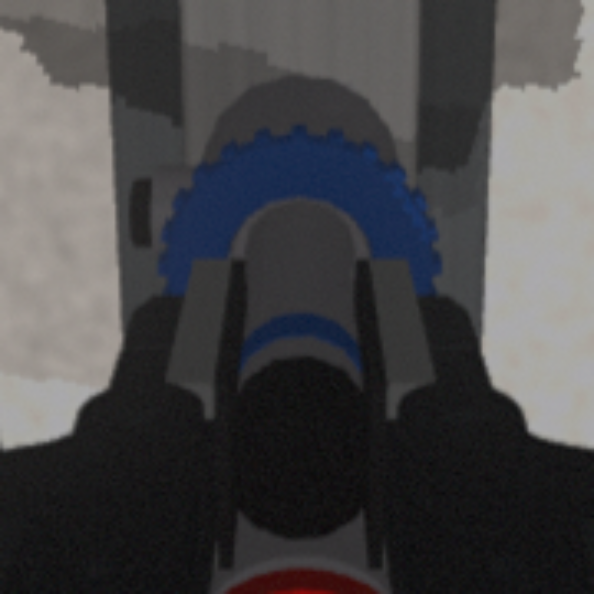

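The sensor has not slipped in the grip (band and cap at the same rows as before), so it is advancing into the jaws. I continue.

{"op": "send_rows", "data": {"commands": [[8,0,0,1.5,0],[8,0,0,1.5,0]]}}

```text
clock: 16.4
eef_pos: [516.6, -183.1, 139.3]
tool_rot: [3.137, 0.003, 0.259]
force: [-0.7, 0.2, 9.6]
width: 14.5
```

{"op": "send_rows", "data": {"commands": [[8,0,0,1.5,0],[8,0,0,1.5,0]]}}

```text
clock: 16.6
eef_pos: [516.6, -183.0, 138.3]
tool_rot: [3.137, 0.003, 0.259]
force: [-0.9, 0.6, 7.0]
width: 14.5
```

{"op": "send_rows", "data": {"commands": [[8,0,0,1.5,0],[8,0,0,1.5,0]]}}

```text
clock: 16.8
eef_pos: [516.6, -183.0, 137.3]
tool_rot: [3.137, 0.003, 0.259]
force: [-0.3, 1.0, 6.6]
width: 14.7
```

{"op": "send_rows", "data": {"commands": [[8,0,0,1.2,0],[8,0,0,1.2,0]]}}

```text
clock: 17.0
eef_pos: [516.6, -183.0, 136.3]
tool_rot: [3.137, 0.003, 0.259]
force: [-1.1, 0.0, 4.2]
width: 14.9
```

{"op": "send_rows", "data": {"commands": [[8,0,0,1.2,0],[8,0,0,1.2,0]]}}

```text
clock: 17.2
eef_pos: [516.6, -182.9, 135.2]
tool_rot: [3.137, 0.002, 0.259]
force: [-1.1, 0.7, 5.6]
width: 14.7
```

{"op": "send_rows", "data": {"commands": [[8,0,0,1.2,0],[8,0,0,1.2,0]]}}

```text
clock: 17.4
eef_pos: [516.6, -183.0, 134.5]
tool_rot: [3.136, 0.003, 0.259]
force: [-1.9, 0.4, 10.4]
width: 14.8
```

{"op": "send_rows", "data": {"commands": [[8,0,0,1,0],[8,0,0,1,0]]}}

```text
clock: 17.6
eef_pos: [516.7, -183.0, 134.2]
tool_rot: [3.136, 0.002, 0.259]
force: [-2.2, 0.4, 10.8]
width: 14.4
```

{"op": "send_rows", "data": {"commands": [[8,0,0,0.8,0],[8,0,0,0.8,0]]}}

```text
clock: 17.8
eef_pos: [516.7, -183.0, 134.2]
tool_rot: [3.135, 0.002, 0.259]
force: [-2.1, -0.1, 11.7]
width: 14.9
```

{"op": "send_rows", "data": {"commands": [[8,0,0,1.3,0],[8,0,0,1.3,0]]}}

```text
clock: 18.0
eef_pos: [516.7, -183.0, 133.9]
tool_rot: [3.135, 0.002, 0.259]
force: [-2.6, 0.9, 13.1]
width: 14.7
```

{"op": "send_rows", "data": {"commands": [[8,0,0,1.6,0],[8,0,0,1.6,0]]}}

```text
clock: 18.2
eef_pos: [516.7, -182.9, 133.5]
tool_rot: [3.134, 0.002, 0.259]
force: [-3.5, 0.4, 14.9]
width: 14.6
```

Run:
```python
from h import *
goal(516.5,-183,135,15)
p=ctrl.camera_params("wrist");im=ctrl.get_image("wrist")
cv2.imwrite("pics/w12c.png",cv2.resize(im[200:380,230:410],None,fx=3.3,fy=3.3)[:,:,::-1])
e,b,n=ell(im,(105,140,15),(125,255,255),(260,190,380,285)); print(np.round(e[0],1),b,np.round(onz(p,*e[0],106),1))
s=ctrl.get_image("scene"); cv2.imwrite("pics/s12.png",cv2.resize(s[130:230,240:340],None,fx=6,fy=6,interpolation=cv2.INTER_CUBIC)[:,:,::-1])
goal(516.5,-183,135,15)
```

```text
clk 18.20 pos [ 516.73 -182.93  133.47] rot [1.7956e+02 1.4000e-01 1.4830e+01] F [-3.47  0.4  14.9 ] w 14.6 q7 0.20
shift [-0.24  0.02 -1.53] turn -0.17
[320.4 285.3] (277, 241, 88, 44) [ 517.  -183.3  106. ]
clk 18.30 pos [ 516.73 -182.97  133.52] rot [1.7956e+02 1.4000e-01 1.4820e+01] F [-2.33  1.11 16.23] w 15.1 q7 0.20
shift [-0.23 -0.02 -1.48] turn -0.18
```

View pics/w12c.png

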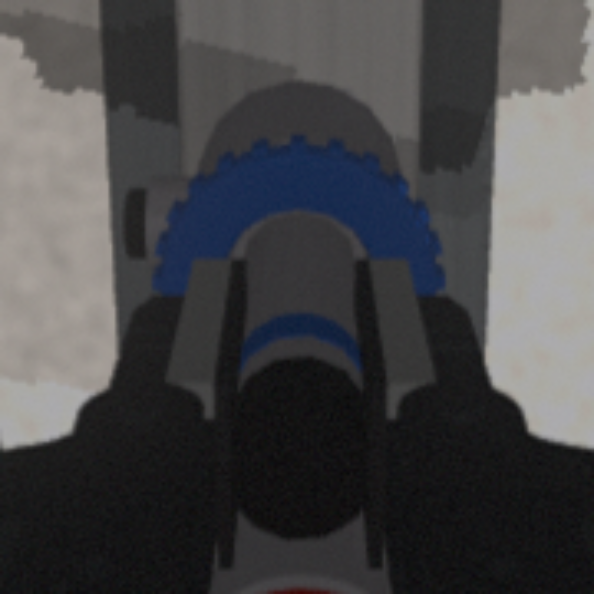

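View pics/s12.png

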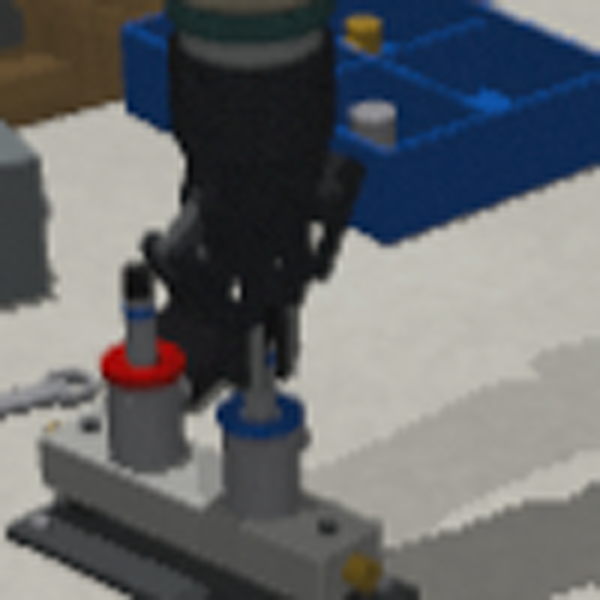

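No slip in the grip, and the bar is visibly down. At about 17 N it behaves like a hard stop. I ease off and check whether it is locked.

{"op": "send_rows", "data": {"commands": [[8,0,0,-0.7,0],[8,0,0,-1.5,0],[8,0,0,-1.5,0]]}}

```text
clock: 18.6
eef_pos: [516.6, -182.8, 135.3]
tool_rot: [3.134, 0.003, 0.259]
force: [-0.1, 0.5, 5.7]
width: 14.3
```

{"op": "send_rows", "data": {"commands": [[8,0,0,-0.7,0],[8,0,0,-1,0],[8,0,0,-1,0]]}}

```text
clock: 18.9
eef_pos: [516.6, -182.8, 136.3]
tool_rot: [3.134, 0.003, 0.259]
force: [-0.5, -0.1, 4.8]
width: 14.3
```

{"op": "send_rows", "data": {"commands": [[8,0,0,-0.7,0],[8,0,0,-1,0],[8,0,0,-1,0]]}}

```text
clock: 19.2
eef_pos: [516.6, -182.7, 137.2]
tool_rot: [3.134, 0.003, 0.259]
force: [-1.0, 0.3, 2.8]
width: 14.6
```

{"op": "send_rows", "data": {"commands": [[8,0,0,-0.7,0],[8,0,0,-1,0],[8,0,0,-1,0]]}}

```text
clock: 19.5
eef_pos: [516.5, -182.7, 137.9]
tool_rot: [3.134, 0.003, 0.259]
force: [0.2, 0.7, 0.5]
width: 14.3
```

{"op": "send_rows", "data": {"commands": [[8,0,0,-0.5,0],[8,0,0,-0.5,0]]}}

```text
clock: 19.7
eef_pos: [516.5, -182.7, 138.2]
tool_rot: [3.134, 0.003, 0.259]
force: [0.6, -0.3, -1.9]
width: 14.7
```

The force now falls at about 5 N/mm through zero, so it is locked (depth about 40 mm). Now the gentle tug.

{"op": "send_rows", "data": {"commands": [[8,0,0,-0.8,0],[8,0,0,-1.2,0],[8,0,0,-1.2,0]]}}

```text
clock: 20.0
eef_pos: [516.4, -182.7, 139.0]
tool_rot: [3.135, 0.003, 0.259]
force: [1.8, -0.2, -5.8]
width: 14.4
```

{"op": "send_rows", "data": {"commands": [[8,0,0,-1,0],[8,0,0,-1.2,0],[8,0,0,-1.2,0]]}}

```text
clock: 20.3
eef_pos: [516.3, -182.7, 139.8]
tool_rot: [3.135, 0.003, 0.259]
force: [2.9, 0.1, -10.5]
width: 14.3
```

Run:
```python
from h import *
goal(516.5,-183,135,15)
im=ctrl.get_image("wrist")
cv2.imwrite("pics/w13c.png",cv2.resize(im[200:380,230:410],None,fx=3.3,fy=3.3)[:,:,::-1])
s=ctrl.get_image("scene"); cv2.imwrite("pics/s13.png",cv2.resize(s[130:230,240:340],None,fx=6,fy=6,interpolation=cv2.INTER_CUBIC)[:,:,::-1])
goal(516.5,-183,135,15)
```

```text
clk 20.30 pos [ 516.32 -182.68  139.84] rot [179.63   0.18  14.82] F [  2.86   0.08 -10.49] w 14.3 q7 0.21
shift [0.11 0.32 4.84] turn -0.18
clk 20.40 pos [ 516.34 -182.66  139.92] rot [179.63   0.18  14.82] F [  3.43  -0.11 -10.71] w 14.9 q7 0.21
shift [0.08 0.34 4.92] turn -0.18
```

View pics/s13.png

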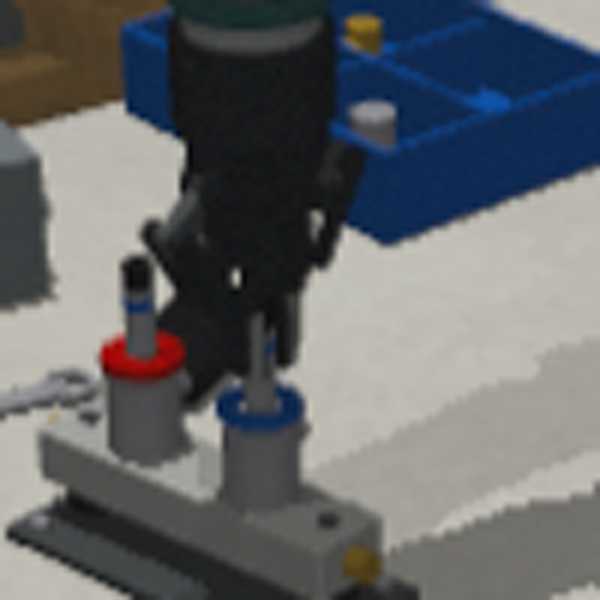

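View pics/w13c.png

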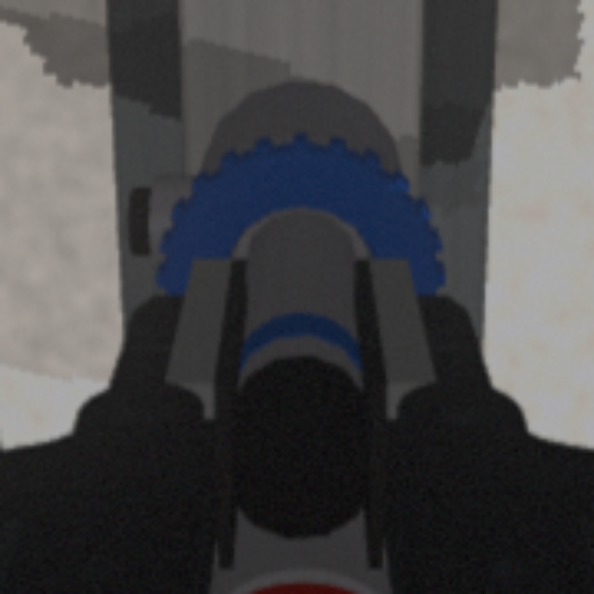

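Under a 9 N pull the bar sits higher (red ring at y≈355, against 358 at rest and 365 when pressed) and the sensor stays locked. I relax and release.

{"op": "send_rows", "data": {"commands": [[8,0,0,0.8,0],[8,0,0,1.6,0],[8,0,0,1.8,0],[8,0,0,1.8,0]]}}

```text
clock: 20.8
eef_pos: [516.4, -182.7, 138.5]
tool_rot: [3.135, 0.003, 0.259]
force: [0.5, 0.4, -2.3]
width: 14.6
```

{"op": "send_rows", "data": {"commands": [[18,0,0,0,0],[26,0,0,0,0],[32,0,0,0,0],[32,0,0,0,0]]}}

```text
clock: 21.2
eef_pos: [516.4, -182.7, 138.7]
tool_rot: [3.135, 0.003, 0.259]
force: [-1.0, 0.6, -0.2]
width: 31.5
```

{"op": "send_rows", "data": {"commands": [[32,0,0,-5,0],[32,0,0,-20,0],[32,0,0,-45,0],[32,0,0,-70,0],[32,0,0,-90,0]]}}

```text
clock: 21.7
eef_pos: [516.8, -182.0, 230.5]
tool_rot: [3.134, 0.002, 0.259]
force: [-0.1, -0.4, -0.5]
width: 31.9
```

{"op": "send_rows", "data": {"commands": [[32,0,0,0,0],[32,0,0,0,0],[32,0,0,0,0]]}}

```text
clock: 22.0
eef_pos: [516.0, -181.9, 229.6]
tool_rot: [3.135, 0.003, 0.259]
force: [0.1, 0.2, -0.4]
width: 32.1
```

Run:
```python
from h import *
goal(516.5,-183,230,15)
im=ctrl.get_image("wrist"); cv2.imwrite("pics/w14.png",im[:,:,::-1])
s=ctrl.get_image("scene"); cv2.imwrite("pics/s14.png",s[:,:,::-1]); cv2.imwrite("pics/s14c.png",cv2.resize(s[130:230,240:340],None,fx=6,fy=6,interpolation=cv2.INTER_CUBIC)[:,:,::-1])
```

```text
clk 22.00 pos [ 516.03 -181.91  229.65] rot [179.61   0.2   14.83] F [ 0.09  0.23 -0.36] w 32.1 q7 0.28
shift [ 0.17  1.17 -0.35] turn -0.17
```

View pics/w14.png

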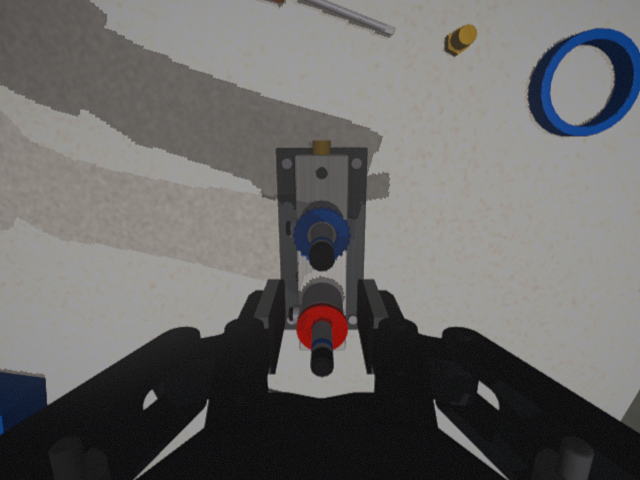

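View pics/s14.png

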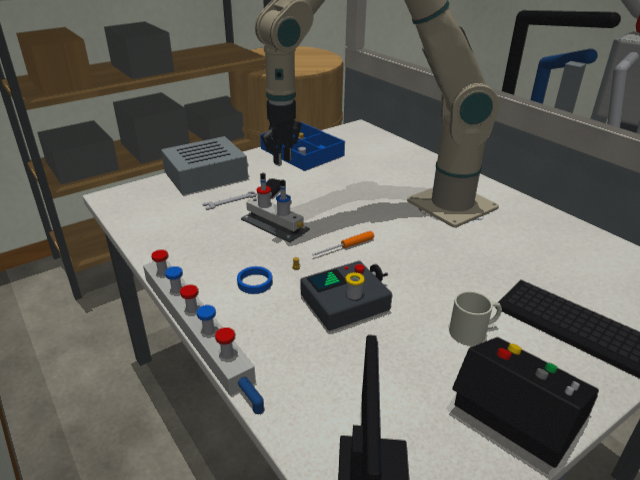

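View pics/s14c.png

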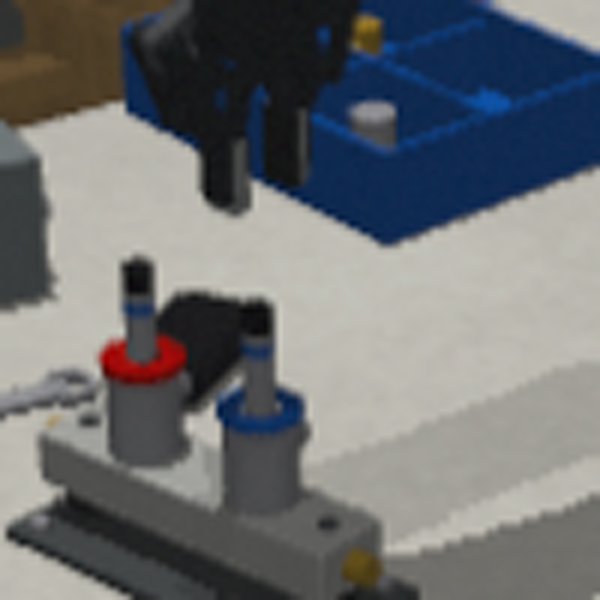

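The sensor stands locked in the blue coupling (scene crop (258,370)), the gripper is clear above it, and the loose things look undisturbed. I hand it in.

```bash
python3 -c "
from cell import ctrl
print(ctrl.finish_job())"
```

```text
the job is handed in; nothing more can be done
None
```

The job is handed in at about 22 s on the robot's clock: the sensor is in the blue-ringed coupling of the rail and held when tugged.

- **Release:** I pressed the yellow collar about 3.5 mm with roughly 5 N. The pictures showed the sensor 6 mm higher, and I then gripped it and lifted it out without force.
- **Insertion:** I pushed it nose down until it met the bottom stop, with at most about 17 N. It locked at a depth of about 40 mm by my estimate.
- **Click:** I did not see or feel a distinct click. I judged it locked because, as I eased off, the force fell steeply through zero instead of staying at the valve spring's push.
- **Tug:** I pulled up with about 9 N. The bar rose by about 1.5 mm, going by that force and the fingers' rise, and a slight lift showed in the scene picture. The sensor stayed in.
- **Last checks:** I let go and backed off. The final pictures show the sensor standing in the blue coupling, the gripper clear of it, and the loose things apparently where they were.

Position readings from the cameras differed by up to 2 to 5 mm. I relied on the wrist camera, and no sideways force showed while the sensor went into the bore.

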